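# Check the shaker's clamp levers and tag the loose one

### The job

Before the shaker is run, check its three clamp levers in order from the robot's right to its left: with the closed fingertips, press each lever's end knob sideways in the tightening direction (clockwise from above), building up gently to about 8 N, held for a moment and never more than about 15 N. Two will stand firm; one is loose and gives way at far less: turn that one only about 10 to 25 degrees. Then slip the grey marker ring fully down over the tag pin of the loose clamp, let go, and leave everything else where it stands.

Things in the scene. Friction and masses are not known exactly. Their poses are not given: they have to be found in the camera images.
- shaker: Low laboratory orbital shaker: grey housing with a flat aluminium platform, 280 (x) by 380 (y) by 75 mm high, fixed. Origin: centre of its underside; the platform's top is 75 mm above it. Its y axis runs along the row of three clamps (y about -110, 0 and +110 mm), -x is its front, towards the robot.
- clamp_a: One of three identical-looking clamps fixed on the platform in a row along the shaker's y; which name stands at which place varies. Steel foot 105 by 44 by 12 mm. Origin: under the foot (at the platform's top), on the lever's turning axis. At the start the lever lies along the clamp's -x; the tag pin stands at +55 mm on its x.
- clamp_a_lever: Black lever of that clamp; hub 26 mm dia, top 38 mm above the platform. A 12 mm wide arm runs along its -x to an upright end knob. Origin: on the axis, 16 mm above the platform. Starts aligned with its clamp; tightening moves the knob to the clamp's +y. A sound lever stands firm to about 25 N at the knob, a loose one slips at about 3 N; both stay where left; no stop within 60 degrees.
- clamp_a_tip (a point): Centre of that lever's end knob (16 mm dia, 32 mm high, spanning 22 to 54 mm above the platform), 60 mm from the turning axis; moves with the lever.
- clamp_a_pin (a point): Tip of that clamp's fixed upright tag pin, 10 mm dia, which stands 32 mm proud of the foot's top; the tip is 44 mm above the platform.
- clamp_b: One of three identical-looking clamps fixed on the platform in a row along the shaker's y; which name stands at which place varies. Steel foot 105 by 44 by 12 mm. Origin: under the foot (at the platform's top), on the lever's turning axis. At the start the lever lies along the clamp's -x; the tag pin stands at +55 mm on its x.
- clamp_b_lever: Black lever of that clamp; hub 26 mm dia, top 38 mm above the platform. A 12 mm wide arm runs along its -x to an upright end knob. Origin: on the axis, 16 mm above the platform. Starts aligned with its clamp; tightening moves the knob to the clamp's +y. A sound lever stands firm to about 25 N at the knob, a loose one slips at about 3 N; both stay where left; no stop within 60 degrees.
- clamp_b_tip (a point): Centre of that lever's end knob (16 mm dia, 32 mm high, spanning 22 to 54 mm above the platform), 60 mm from the turning axis; moves with the lever.
- clamp_b_pin (a point): Tip of that clamp's fixed upright tag pin, 10 mm dia, which stands 32 mm proud of the foot's top; the tip is 44 mm above the platform.
- clamp_c: One of three identical-looking clamps fixed on the platform in a row along the shaker's y; which name stands at which place varies. Steel foot 105 by 44 by 12 mm. Origin: under the foot (at the platform's top), on the lever's turning axis. At the start the lever lies along the clamp's -x; the tag pin stands at +55 mm on its x.
- clamp_c_lever: Black lever of that clamp; hub 26 mm dia, top 38 mm above the platform. A 12 mm wide arm runs along its -x to an upright end knob. Origin: on the axis, 16 mm above the platform. Starts aligned with its clamp; tightening moves the knob to the clamp's +y. A sound lever stands firm to about 25 N at the knob, a loose one slips at about 3 N; both stay where left; no stop within 60 degrees.
- clamp_c_tip (a point): Centre of that lever's end knob (16 mm dia, 32 mm high, spanning 22 to 54 mm above the platform), 60 mm from the turning axis; moves with the lever.
- clamp_c_pin (a point): Tip of that clamp's fixed upright tag pin, 10 mm dia, which stands 32 mm proud of the foot's top; the tip is 44 mm above the platform.
- marker: Loose grey plastic marker ring, 36 mm outside, 19 mm bore, 22 mm high, 30 g, lying flat on the bench. Origin: centre of its underside. Slipped over a tag pin it rests flat on the clamp's foot, its underside 12 mm above the platform.
- bottle: Bystander: closed bottle, 64 mm dia, 150 mm high, origin at the centre of its underside.
- tip_box: Bystander: pipette-tip box, 120 by 85 by 53 mm, origin at the centre of its underside.
- jar: Bystander: white jar, 64 mm dia, 76 mm high, origin at the centre of its underside.
There are look-alikes about, which are no part of the job. What is shaped like the marker but blue is not meant.

How it is judged (in metres and radians):
On the way, in this order (a step that is already met when the one before it is completed fails the run):
1. the right-hand lever has been tested: pressed by the fingers with more than 5 N or, if it gives way, its knob turned more than 8 mm clockwise (((y of clamp_a in the frame of shaker between -0.2 and -0.06 m and (y of clamp_a_tip in the frame of clamp_a above 0.008 m or contact force between the fingers and clamp_a_lever above 5 N)) or (y of clamp_b in the frame of shaker between -0.2 and -0.06 m and (y of clamp_b_tip in the frame of clamp_b above 0.008 m or contact force between the fingers and clamp_b_lever above 5 N)) or (y of clamp_c in the frame of shaker between -0.2 and -0.06 m and (y of clamp_c_tip in the frame of clamp_c above 0.008 m or contact force between the fingers and clamp_c_lever above 5 N)))), for 0.15 s.
2. the middle lever has been tested: pressed by the fingers with more than 5 N or, if it gives way, its knob turned more than 8 mm clockwise (((y of clamp_a in the frame of shaker between -0.05 and 0.05 m and (y of clamp_a_tip in the frame of clamp_a above 0.008 m or contact force between the fingers and clamp_a_lever above 5 N)) or (y of clamp_b in the frame of shaker between -0.05 and 0.05 m and (y of clamp_b_tip in the frame of clamp_b above 0.008 m or contact force between the fingers and clamp_b_lever above 5 N)) or (y of clamp_c in the frame of shaker between -0.05 and 0.05 m and (y of clamp_c_tip in the frame of clamp_c above 0.008 m or contact force between the fingers and clamp_c_lever above 5 N)))), for 0.15 s.
3. the left-hand lever has been tested: pressed by the fingers with more than 5 N or, if it gives way, its knob turned more than 8 mm clockwise (((y of clamp_a in the frame of shaker between 0.06 and 0.2 m and (y of clamp_a_tip in the frame of clamp_a above 0.008 m or contact force between the fingers and clamp_a_lever above 5 N)) or (y of clamp_b in the frame of shaker between 0.06 and 0.2 m and (y of clamp_b_tip in the frame of clamp_b above 0.008 m or contact force between the fingers and clamp_b_lever above 5 N)) or (y of clamp_c in the frame of shaker between 0.06 and 0.2 m and (y of clamp_c_tip in the frame of clamp_c above 0.008 m or contact force between the fingers and clamp_c_lever above 5 N)))), for 0.15 s.
At the end, for the whole second after the job is handed in: The ring lies on the loose clamp's foot around its tag pin (8 mm sideways, 4 mm in height), released, at rest; sound levers' knobs within 3 mm of their places; the loose knob turned 8 to 35 mm clockwise; bottle, tip box and jar within 20 mm of their places (((horizontal distance between marker and clamp_a_pin below 0.008 m and z of marker in the frame of clamp_a between 0.008 and 0.016 m and y of clamp_a_tip in the frame of clamp_a between 0.008 and 0.035 m and y of clamp_b_tip in the frame of clamp_b below 0.003 m and y of clamp_c_tip in the frame of clamp_c below 0.003 m) or (horizontal distance between marker and clamp_b_pin below 0.008 m and z of marker in the frame of clamp_b between 0.008 and 0.016 m and y of clamp_b_tip in the frame of clamp_b between 0.008 and 0.035 m and y of clamp_a_tip in the frame of clamp_a below 0.003 m and y of clamp_c_tip in the frame of clamp_c below 0.003 m) or (horizontal distance between marker and clamp_c_pin below 0.008 m and z of marker in the frame of clamp_c between 0.008 and 0.016 m and y of clamp_c_tip in the frame of clamp_c between 0.008 and 0.035 m and y of clamp_a_tip in the frame of clamp_a below 0.003 m and y of clamp_b_tip in the frame of clamp_b below 0.003 m)) and angle between marker's own z axis and vertical below 0.1 rad and linear speed of marker below 0.02 m/s and distance of each of bottle, tip_box, jar from where it was at the start of the episode below 0.02 m); the robot touches nothing.
It fails at once if a lever is pressed or struck with more than 18 N (contact force between anything else and clamp_a_lever above 18 N or contact force between anything else and clamp_b_lever above 18 N or contact force between anything else and clamp_c_lever above 18 N).
It fails at once if a lever's knob is turned back (anticlockwise) more than 4 mm (y of clamp_a_tip in the frame of clamp_a below -0.004 m or y of clamp_b_tip in the frame of clamp_b below -0.004 m or y of clamp_c_tip in the frame of clamp_c below -0.004 m).
It fails at once if a lever's knob is swung more than 35 mm (y of clamp_a_tip in the frame of clamp_a above 0.035 m or y of clamp_b_tip in the frame of clamp_b above 0.035 m or y of clamp_c_tip in the frame of clamp_c above 0.035 m).
It fails at once if a bystander is moved more than 20 mm (distance of any of bottle, tip_box, jar from where it was at the start of the episode above 0.02 m).
It also fails if it takes over 66 s, if anything falls off the work surface, if the arm or the gripper's body presses on something with over 40 N, if the wrist force passes 120 N, or if a joint passes its speed limit or range.

### The arm

A 6-joint arm with a two-finger parallel gripper is mounted at the origin on the work surface. World frame = base frame: x ahead of the robot, y to its left, z up, the work surface at z = 0. Lengths are in mm, angles in degrees, forces in N, time in s.
With the tool pointing down it reaches from about 350 to 850 mm from the base axis. Payload 8.1 kg.
Tool frame: the origin (TCP) lies midway between the tips of the shut fingers; the grasp point (between the pads) lies 19 mm behind it; z points along the fingers, y is the line along which they close (so a half turn about z gives the same grasp; the last joint's range is limited). The gripper opens to 85 mm and grips with 20 to 120 N. Pads are 22 mm wide; open, the fingers measure 114 mm over their backs; the gripper's body (76 mm by 85 mm) begins 54 mm behind the grasp point. The pads swing forward as they close: fully open they stand 13 mm farther back than shut.
Start: joints at [-75.997, 7.471, 85.268, -0, 87.261, -4.893], TCP at [194.332, -567.662, 231.292] pointing down, gripper open.
Joint ranges: [-169.43, 169.43], [-51.17, 129.36], [1.28, 143.12], [-76.62, 256.62], [0, 156.53], [-152.29, 152.29]. Speed limits (degrees/s): [136.94, 136.94, 159.86, 180, 180, 180].

### API

Orientations are given as [roll, pitch, yaw] about the fixed x, y, z axes, in that order (R = Rz(yaw) Ry(pitch) Rx(roll)).
In Python, from bench import sense, snapshot, camera_params, hand_in, masks_of, pinpoint gives the robot as it stands.
- The arm moves only by the tool step_arm, never from a script. Its argument "targets" is a list of rows, each an object with "angular": the turn, a rotation vector about the tool's x, y, z scaled (see below), a list of three; "dp": the shift along the tool's x, y, z scaled (see below), a list of three; "fingers": the closure, from 0 (fully open) to 1 (shut). A call has exactly 8 rows; each row is the pose to reach, as a shift and turn from the pose commanded when the call began, along the tool's axes at that moment, turning the shorter way round; what a row does not reach only later rows make up. The controller multiplies each number of a shift by 0.2 m and each number of a turn by 180 degrees. A row lasts 1/8 s, in which the tool goes at most 62.5 mm and 10.7 degrees, less where a joint would pass 70% of its speed; a pose out of reach is approached as far as the arm can. A call with a number of a shift or a turn outside -1 to 1 is refused whole. A call with a gripper value outside its range is refused whole. The fingers move at their own pace and stop on an object; "newtons" is the grip in N (left out, the last holds). Time passes only in rows, so rows that repeat a pose let the fingers close, or fill a call up. It gives the time, the measured TCP pose, the force, the opening and the grip force at its end, in the units of the state.
- sense(): the state, without advancing time (a new reading comes with each control period).
- snapshot(name): name is "side" or "top"; returns the picture (400x640x3 uint8, blue, green, red); there is no depth.
- camera_params(name): a dict with "vfov" (degrees; the focal length in pixels is half the picture's height over the tangent of half this angle, whatever the lens; pixels are square), "cx", "cy" (the principal point, pixels), "D" ([k1, k2, p1, p2, k3] as OpenCV has them; the pictures are not rectified), "R" (3x3) and "t" (3): a world point X has camera coordinates R X + t. Camera axes: x right, y down, z forward; pixel columns grow to the right and rows downward; lengths in mm; the calibration is good to about 2 mm. A picture is of the moment at which its call begins. camera_params takes no time and is no camera call.
- hand_in(): hands the job in; it is judged then, once.
Trained networks look in the newest picture that a camera, given by its name, has taken for a name from the list of things; names that differ only in an ending like _2 or _b are one class to them, and where a whole thing is asked for, a point or a joint stands for the part that bears it (a point fixed in the world has none). Each returns a list of dicts, best first, with "conf" (0 to 1); they miss things now and then, are a little off and sometimes report something else, mostly with a low value. They report only what shows in the picture. A call takes as long as a camera call. They do not tell look-alikes from the thing itself.
- masks_of(camera, label): "pixels" (400x640 bool, what is visible of it) and "at" ([column, row] in pixels, amid what is visible of it).
- pinpoint(camera, label): "at" ([column, row] in pixels: a listed point, or the origin of a listed thing).
The state is a dict: "time": time; "joint_pos": joint angles; "qd": joint speeds; "joint_efforts": joint torques, N m; "tool_pos": TCP position; "tcp_rot": TCP orientation; "ft_force": force on the tool from outside, world axes, zero at the start; "wrist_torque": the same for the moment, N m; "finger_gap": finger opening in mm; "grip_force": force on a finger pad.
Only numpy, scipy, OpenCV 4.12 (cv2) and the standard library are available. Lean on these libraries where they do the work, as an engineer would, in place of code of your own. Each camera call takes 0.05 s, during which the arm holds its last target. There are 200 camera calls.

## Working session

There is one attempt and no reset: what is moved stays moved. The work goes in short steps, Python scripts to look and compute and a tool call to move; the robot and the scene stay as the last step left them, time stands still between calls to the robot, and variables do not carry over. Pictures are saved under pics/ and viewed, at most 10 in all, crops included, and the job is handed in when it is done.

Besides the shell and the picture viewer there is one more tool, called by a JSON object that holds its "fn" and its "kwargs". step_arm: Moves the arm, as the interface text tells. Its arguments: {"type":"object","properties":{"targets":{"type":"array","items":{"type":"object","properties":{"angular":{"type":"array","items":{"type":"number","minimum":-1,"maximum":1}},"dp":{"type":"array","items":{"type":"number","minimum":-1,"maximum":1}},"fingers":{"type":"number"}}}},"newtons":{"type":"number"}},"required":["targets"]}

```bash
mkdir -p pics; ls; cat > h.py <<'E'
import numpy as np, cv2
from bench import *
def K(c):
    p=camera_params(c); f=200/np.tan(np.radians(p['vfov'])/2)
    return np.array([[f,0,p['cx']],[0,f,p['cy']],[0,0,1]]),np.array(p['D'],float),np.array(p['R'],float),np.array(p['t'],float)
def ray(c,px):
    k,D,R,t=K(c); u=cv2.undistortPoints(np.array([[px]],float),k,D)[0,0]
    return -R.T@t, R.T@np.array([u[0],u[1],1])
def atz(c,px,z):
    o,d=ray(c,px); return o+d*(z-o[2])/d[2]
def tri(cs,pxs):
    A=np.zeros((3,3));b=np.zeros(3)
    for c,p in zip(cs,pxs):
        o,d=ray(c,p);d/=np.linalg.norm(d);M=np.eye(3)-np.outer(d,d);A+=M;b+=M@o
    return np.linalg.solve(A,b)
def proj(c,X):
    k,D,R,t=K(c); return cv2.projectPoints(np.array([X],float),cv2.Rodrigues(R)[0],t,k,D)[0][0,0]
E
python3 - <<'E'
from h import *
for c in('side','top'):
    im=snapshot(c); cv2.imwrite(f'pics/{c}0.png',im)
    print(c,-K(c)[2].T@K(c)[3], K(c)[0][0,0])
    for l in('shaker','clamp_a','clamp_a_tip','clamp_a_pin','marker','bottle','tip_box','jar'):
        print(l,[(np.round(r['at']).tolist(),round(r['conf'],2)) for r in pinpoint(c,l)])
s=sense();print(s['time'],s['tool_pos'],s['tcp_rot'],s['ft_force'])
E
```

```text
pics
side [ -12.14995255 -900.99016785  759.70527934] 452.0963245721445
shaker []
clamp_a []
clamp_a_tip []
clamp_a_pin []
marker [([424.0, 328.0], 0.82), ([398.0, 338.0], 0.7), ([389.0, 313.0], 0.69), ([399.0, 289.0], 0.66)]
bottle [([223.0, 187.0], 0.69)]
tip_box [([460.0, 303.0], 0.89)]
jar []
top [ 362.96484187   19.29498942 1346.78241203] 425.8067976067306
shaker [([305.0, 193.0], 0.84)]
clamp_a [([301.0, 190.0], 0.86), ([266.0, 193.0], 0.73), ([333.0, 186.0], 0.7), ([333.0, 188.0], 0.66)]
clamp_a_tip [([303.0, 207.0], 0.72), ([334.0, 186.0], 0.23), ([343.0, 205.0], 0.22)]
clamp_a_pin [([302.0, 169.0], 0.72), ([302.0, 189.0], 0.65)]
marker [([266.0, 194.0], 0.65), ([442.0, 213.0], 0.64), ([473.0, 198.0], 0.61), ([437.0, 242.0], 0.56), ([466.0, 226.0], 0.44), ([431.0, 191.0], 0.4)]
bottle [([202.0, 249.0], 0.69)]
tip_box [([464.0, 167.0], 0.81)]
jar [([193.0, 175.0], 0.93), ([334.0, 166.0], 0.7), ([305.0, 194.0], 0.59)]
0.9 [ 194.33271538 -567.66907597  231.3121487 ] [ 1.79997814e+02 -9.94078792e-04  1.88951473e+01] [ 0.18345797  0.34646634 -0.07252151]
```

View pics/side0.png

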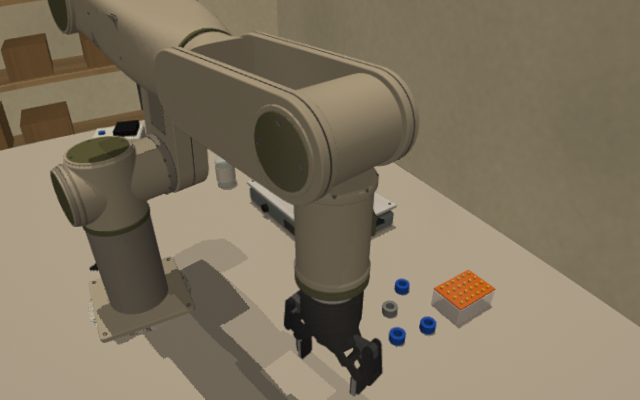

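View pics/top0.png

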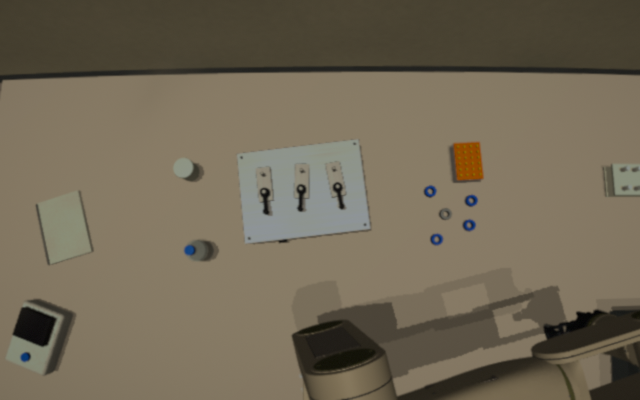

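```bash
python3 - <<'E'
from h import *
im=cv2.imread('pics/top0.png'); s=cv2.imread('pics/side0.png')
a=cv2.resize(im[150:220,250:350],None,fx=5.2,fy=5.2,interpolation=cv2.INTER_CUBIC)
b=cv2.resize(im[183:248,420:485],(270,270),interpolation=cv2.INTER_CUBIC)
d=cv2.resize(s[275:350,370:445],(270,270),interpolation=cv2.INTER_CUBIC)
o=np.zeros((560,795,3),np.uint8);o[:a.shape[0],:a.shape[1]]=a;o[:270,525:]=b;o[275:545,525:]=d
cv2.imwrite('pics/c1.png',o)
E
```

```text
(no output)
```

View pics/c1.png

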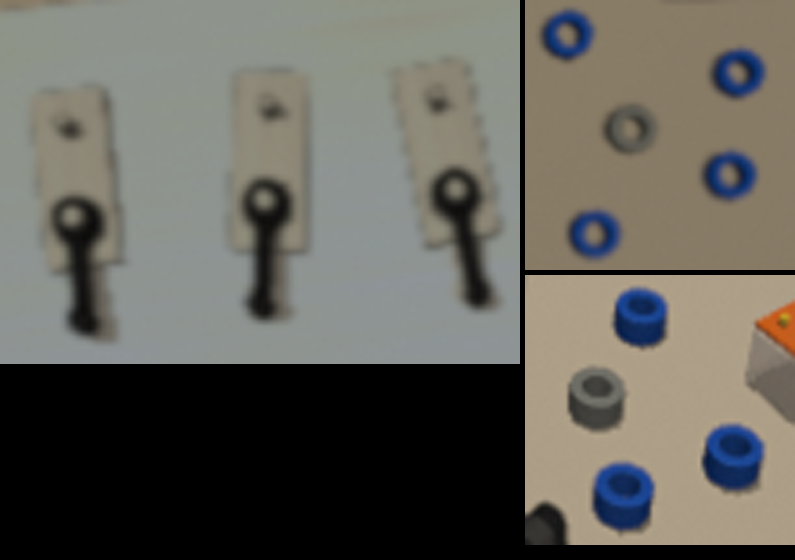

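```bash
python3 - <<'E'
from h import *
im=cv2.imread('pics/top0.png')
for n,h,k,p in (('L',(264.8,192.1),(266,211.5),(262.7,173.5)),('M',(301.3,188.8),(300.6,208.3),(301.5,170.2)),('R',(337.9,187.1),(341.9,206.9),(334,168.8))):
    H=atz('top',h,113);k=atz('top',k,125);P=atz('top',p,115)
    print(n,'hub',H.round(1)[:2],'knob',k.round(1)[:2],'pin',P.round(1)[:2],'d',np.linalg.norm((H-k)[:2]).round(1),np.linalg.norm((H-P)[:2]).round(1),'yaw',np.degrees(np.arctan2(*(H-k)[[1,0]])).round(1),np.degrees(np.arctan2(*(P-H)[[1,0]])).round(1))
# feet: warm pixels on platform (beige vs bluish)
f=im.astype(float)
for n,(x0,x1) in dict(L=(250,280),M=(288,316),R=(320,352)).items():
    sub=im[155:206,x0:x1].astype(int); m=((sub[...,2]-sub[...,0]>8)|(sub.sum(2)<200)).astype(np.uint8)
    m[45:]=0
    nn,lab,st,ce=cv2.connectedComponentsWithStats(m); i=1+np.argmax(st[1:,4]); pts=np.argwhere(lab==i)[:,::-1]
    W=np.array([atz('top',q+[x0,155],87)[:2] for q in pts.astype(float)])
    r=cv2.minAreaRect(W.astype(np.float32)); print(n,'foot',np.round(r[0],1),np.round(r[1],1),round(r[2],1))
for px in ((239,155),(359,141),(369,229),(247,243)): print('corner',atz('top',px,75).round(1))
R=atz('top',(445,214),0)
print('ring top',atz('top',(445.2,214),22).round(1),'tri',tri(['top','side'],[(445.2,214),(389.4,305.5)]).round(1), 'side',atz('side',(389.4,305.5),22).round(1))
for c in ['top','side']:
    for r in masks_of(c,'marker'):
        q=r['pixels']; I=cv2.imread(f'pics/{c}0.png')[q].mean(0)
        if I[0]-I[2]<30: print(c,np.round(r['at'],1),r['conf'],I.round(), np.argwhere(q).mean(0)[::-1].round(1))
E
```

```text
L hub [549.6 215. ] knob [490.9 208.5] pin [604.9 222.1] d 59.0 55.8 yaw 6.4 7.3
M hub [559.2 107.5] knob [500.3 108.1] pin [614.5 107.2] d 59.0 55.3 yaw -0.6 -0.2
R hub [564.2  -0. ] knob [504.3 -11.2] pin [618.5  11.4] d 60.9 55.5 yaw 10.6 11.8
L foot [580.7 223. ] [101.8  46.3] 6.7
M foot [586. 109.] [107.1  45.4] 0.4
R foot [591.1   9.8] [123.1  55. ] 13.5
corner [671.1 303.6  75. ]
corner [713.7 -65.8  75. ]
corner [443.8 -93.   75. ]
corner [401.2 271.7  75. ]
ring top [ 493.8 -336.4   22. ] tri [ 494.1 -336.7   21.3] side [ 493.8 -337.3   22. ]
top [444.5 210.7] 0.53 [76. 86. 90.] [444.7 213.3]
side [390.3 310.1] 0.72 [78. 85. 87.] [388.9 308.8]
```

```bash
cat >> h.py <<'E'
from scipy.spatial.transform import Rotation as Ro
def go(x,y,z,yaw):
    s=sense(); R=Ro.from_euler('xyz',s['tcp_rot'],degrees=True); T=Ro.from_euler('xyz',[180,0,yaw],degrees=True)
    print('dp',(R.inv().apply(np.array([x,y,z])-s['tool_pos'])/200).round(4),'ang',((R.inv()*T).as_rotvec(degrees=True)/180).round(4))
def st():
    s=sense(); print(s['time'],np.round(s['tool_pos'],1),np.round(s['tcp_rot'],1),np.round(s['ft_force'],2),np.round(s['finger_gap'],1))
E
python3 - <<'E'
from h import *
go(515,-61,231,101)
go(330,-390,231,60)
E
```

```text
dp [ 2.3374e+00 -1.8776e+00  1.5000e-03] ang [ 0.      0.     -0.4561]
dp [ 0.9295 -0.6208  0.0016] ang [ 0.      0.     -0.2284]
```

{"fn": "step_arm", "kwargs": {"targets": [{"dp":[1,-0.8,0],"angular":[0,0,-0.45],"fingers":1},{"dp":[1,-0.8,0],"angular":[0,0,-0.45],"fingers":1},{"dp":[1,-0.8,0],"angular":[0,0,-0.45],"fingers":1},{"dp":[1,-0.8,0],"angular":[0,0,-0.45],"fingers":1},{"dp":[1,-0.8,0],"angular":[0,0,-0.45],"fingers":1},{"dp":[1,-0.8,0],"angular":[0,0,-0.45],"fingers":1},{"dp":[1,-0.8,0],"angular":[0,0,-0.45],"fingers":1},{"dp":[1,-0.8,0],"angular":[0,0,-0.45],"fingers":1}]}}

```text
time: 2.0
tool_pos: [331.9, -351.4, 231.4]
tcp_rot: [180.0, 0.0, 100.2]
ft_force: [0.2, 0.1, -0.3]
finger_gap: -0.3
grip_force: 0.0
```

```bash
python3 - <<'E'
from h import *
st();go(515,-61,231,101);go(515,-61,160,101)
E
```

```text
2.0 [ 331.9 -351.4  231.4] [180.    0.  100.2] [ 0.16  0.12 -0.26] -0.3
dp [1.2674 1.158  0.0019] ang [ 0.      0.0001 -0.0046]
dp [1.2674 1.1579 0.3569] ang [ 0.      0.0001 -0.0046]
```

{"fn": "step_arm", "kwargs": {"targets": [{"dp":[1,0.92,0],"angular":[0,0,-0.005],"fingers":1},{"dp":[1,0.92,0],"angular":[0,0,-0.005],"fingers":1},{"dp":[1,0.92,0],"angular":[0,0,-0.005],"fingers":1},{"dp":[1,0.92,0],"angular":[0,0,-0.005],"fingers":1},{"dp":[1,0.92,0.1],"angular":[0,0,-0.005],"fingers":1},{"dp":[1,0.92,0.2],"angular":[0,0,-0.005],"fingers":1},{"dp":[1,0.92,0.3],"angular":[0,0,-0.005],"fingers":1},{"dp":[1,0.92,0.3],"angular":[0,0,-0.005],"fingers":1}]}}

```text
time: 3.0
tool_pos: [477.4, -122.3, 169.6]
tcp_rot: [-179.8, -0.1, 100.8]
ft_force: [0.5, -1.0, 0.8]
finger_gap: 0.5
grip_force: 0.0
```

```bash
python3 - <<'E'
from h import *
st();go(515,-61,160,101);go(515,-61,107,101)
E
```

```text
3.0 [ 477.4 -122.3  169.6] [-1.798e+02 -1.000e-01  1.008e+02] [ 0.49 -0.97  0.81] 0.5
dp [0.2657 0.2422 0.0478] ang [-0.001  -0.0006 -0.0011]
dp [0.2652 0.243  0.3128] ang [-0.001  -0.0006 -0.0011]
```

{"fn": "step_arm", "kwargs": {"targets": [{"dp":[0.26,0.24,0.05],"angular":[0,0,0],"fingers":1},{"dp":[0.26,0.24,0.05],"angular":[0,0,0],"fingers":1},{"dp":[0.26,0.24,0.1],"angular":[0,0,0],"fingers":1},{"dp":[0.26,0.24,0.2],"angular":[0,0,0],"fingers":1},{"dp":[0.26,0.24,0.31],"angular":[0,0,0],"fingers":1},{"dp":[0.26,0.24,0.31],"angular":[0,0,0],"fingers":1},{"dp":[0.26,0.24,0.31],"angular":[0,0,0],"fingers":1},{"dp":[0.26,0.24,0.31],"angular":[0,0,0],"fingers":1}]}}

```text
time: 4.0
tool_pos: [516.8, -63.3, 110.6]
tcp_rot: [179.9, 0.1, 100.8]
ft_force: [0.4, -0.2, 0.2]
finger_gap: 0.3
grip_force: 0.0
```

```bash
python3 - <<'E'
from h import *
st();c=np.array([564.2,0]);a=np.radians(11.2);e=np.array([np.cos(a),np.sin(a)]);n=np.array([-e[1],e[0]])
for d in(-24,-19,-16):p=c-60*e+d*n;go(*p,107,101.2)
snapshot('top') is not None and cv2.imwrite('pics/t1.png',cv2.resize(snapshot('top')[140:250,230:390],None,fx=4,fy=4))
E
```

```text
4.0 [516.8 -63.3 110.6] [1.799e+02 1.000e-01 1.008e+02] [ 0.42 -0.15  0.19] 0.3
dp [ 0.1445 -0.0071  0.018 ] ang [ 0.0006  0.0003 -0.0024]
dp [ 0.1695 -0.0073  0.018 ] ang [ 0.0006  0.0003 -0.0024]
dp [ 0.1845 -0.0074  0.018 ] ang [ 0.0006  0.0003 -0.0024]
```

View pics/t1.png

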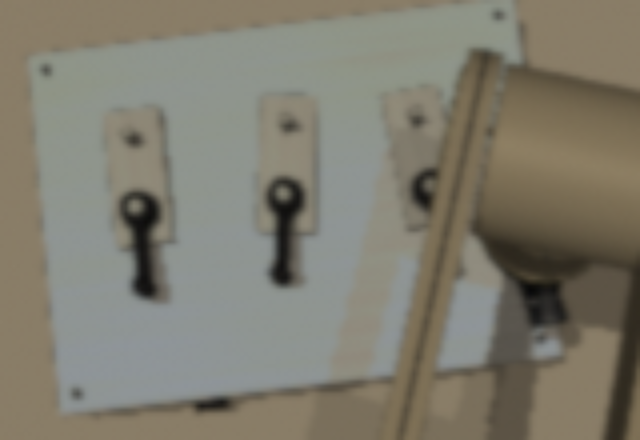

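{"fn": "step_arm", "kwargs": {"targets": [{"dp":[0.04,-0.007,0.018],"angular":[0,0,-0.002],"fingers":1},{"dp":[0.08,-0.007,0.018],"angular":[0,0,-0.002],"fingers":1},{"dp":[0.11,-0.007,0.018],"angular":[0,0,-0.002],"fingers":1},{"dp":[0.13,-0.007,0.018],"angular":[0,0,-0.002],"fingers":1},{"dp":[0.14,-0.007,0.018],"angular":[0,0,-0.002],"fingers":1},{"dp":[0.145,-0.007,0.018],"angular":[0,0,-0.002],"fingers":1},{"dp":[0.15,-0.007,0.018],"angular":[0,0,-0.002],"fingers":1},{"dp":[0.15,-0.007,0.018],"angular":[0,0,-0.002],"fingers":1}]}}

```text
time: 5.1
tool_pos: [509.0, -33.7, 105.7]
tcp_rot: [-180.0, 0.0, 101.1]
ft_force: [0.3, -0.5, 0.1]
finger_gap: 0.1
grip_force: 0.0
```

```bash
python3 - <<'E'
from h import *
st();c=np.array([564.2,0]);a=np.radians(11.2);e=np.array([np.cos(a),np.sin(a)]);n=np.array([-e[1],e[0]])
s=sense();d=s['tool_pos'][:2]-c;print(d@e,d@n)
E
```

```text
5.1 [509.  -33.7 105.7] [-180.     0.   101.1] [ 0.29 -0.52  0.06] 0.1
-60.660079515757495 -22.31270240290147
```

{"fn": "step_arm", "kwargs": {"targets": [{"dp":[0.0013,0,0],"angular":[0,0,0],"fingers":1},{"dp":[0.0025,0,0],"angular":[0,0,0],"fingers":1},{"dp":[0.0038,0,0],"angular":[0,0,0],"fingers":1},{"dp":[0.005,0,0],"angular":[0,0,0],"fingers":1},{"dp":[0.0063,0,0],"angular":[0,0,0],"fingers":1},{"dp":[0.0075,0,0],"angular":[0,0,0],"fingers":1},{"dp":[0.0088,0,0],"angular":[0,0,0],"fingers":1},{"dp":[0.01,0,0],"angular":[0,0,0],"fingers":1}]}}

```text
time: 6.1
tool_pos: [508.7, -31.6, 105.7]
tcp_rot: [180.0, 0.0, 101.2]
ft_force: [0.3, -0.3, 0.9]
finger_gap: 0.2
grip_force: 0.0
```

{"fn": "step_arm", "kwargs": {"targets": [{"dp":[0.0013,0,0],"angular":[0,0,0],"fingers":1},{"dp":[0.0025,0,0],"angular":[0,0,0],"fingers":1},{"dp":[0.0038,0,0],"angular":[0,0,0],"fingers":1},{"dp":[0.005,0,0],"angular":[0,0,0],"fingers":1},{"dp":[0.006,0,0],"angular":[0,0,0],"fingers":1},{"dp":[0.007,0,0],"angular":[0,0,0],"fingers":1},{"dp":[0.008,0,0],"angular":[0,0,0],"fingers":1},{"dp":[0.009,0,0],"angular":[0,0,0],"fingers":1}]}}

```text
time: 7.1
tool_pos: [508.3, -29.9, 105.7]
tcp_rot: [180.0, -0.0, 101.2]
ft_force: [1.3, 0.0, -0.6]
finger_gap: 0.0
grip_force: 0.0
```

{"fn": "step_arm", "kwargs": {"targets": [{"dp":[0.0013,0,0],"angular":[0,0,0],"fingers":1},{"dp":[0.0025,0,0],"angular":[0,0,0],"fingers":1},{"dp":[0.0038,0,0],"angular":[0,0,0],"fingers":1},{"dp":[0.005,0,0],"angular":[0,0,0],"fingers":1},{"dp":[0.006,0,0],"angular":[0,0,0],"fingers":1},{"dp":[0.007,0,0],"angular":[0,0,0],"fingers":1},{"dp":[0.008,0,0],"angular":[0,0,0],"fingers":1},{"dp":[0.009,0,0],"angular":[0,0,0],"fingers":1}]}}

```text
time: 8.1
tool_pos: [508.0, -28.1, 105.7]
tcp_rot: [180.0, -0.0, 101.2]
ft_force: [-0.4, -0.3, -0.5]
finger_gap: 0.1
grip_force: 0.0
```

{"fn": "step_arm", "kwargs": {"targets": [{"dp":[0.0013,0,0],"angular":[0,0,0],"fingers":1},{"dp":[0.0025,0,0],"angular":[0,0,0],"fingers":1},{"dp":[0.0038,0,0],"angular":[0,0,0],"fingers":1},{"dp":[0.005,0,0],"angular":[0,0,0],"fingers":1},{"dp":[0.006,0,0],"angular":[0,0,0],"fingers":1},{"dp":[0.007,0,0],"angular":[0,0,0],"fingers":1},{"dp":[0.008,0,0],"angular":[0,0,0],"fingers":1},{"dp":[0.009,0,0],"angular":[0,0,0],"fingers":1}]}}

```text
time: 9.1
tool_pos: [507.6, -26.3, 105.7]
tcp_rot: [180.0, -0.0, 101.2]
ft_force: [0.4, -0.4, -0.4]
finger_gap: -0.3
grip_force: 0.3
```

```bash
python3 - <<'E'
from h import *
p=sense()['tool_pos']; u=proj('side',p).round().astype(int);k=proj('side',[505.3,-11.7,113]);print(u,k)
im=snapshot('side')[u[1]-50:u[1]+30,u[0]-50:u[0]+60]
cv2.imwrite('pics/s2.png',cv2.resize(im,None,fx=6,fy=6,interpolation=cv2.INTER_CUBIC))
E
```

```text
[326 209] [322.46428837 204.19851677]
```

View pics/s2.png

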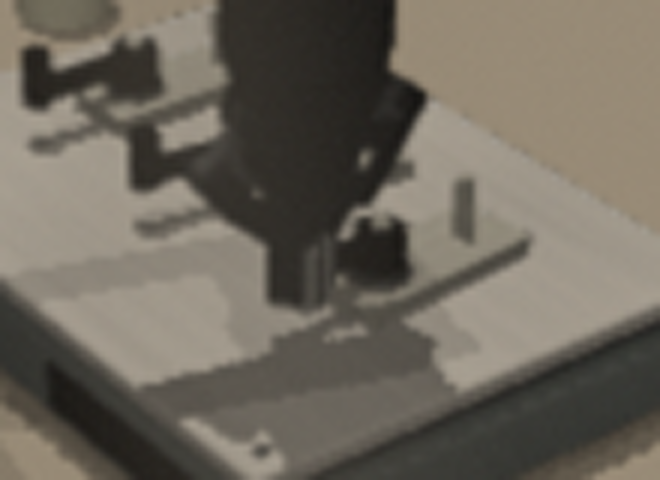

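{"fn": "step_arm", "kwargs": {"targets": [{"dp":[0.0013,0,0],"angular":[0,0,0],"fingers":1},{"dp":[0.0025,0,0],"angular":[0,0,0],"fingers":1},{"dp":[0.0038,0,0],"angular":[0,0,0],"fingers":1},{"dp":[0.005,0,0],"angular":[0,0,0],"fingers":1},{"dp":[0.006,0,0],"angular":[0,0,0],"fingers":1},{"dp":[0.007,0,0],"angular":[0,0,0],"fingers":1},{"dp":[0.008,0,0],"angular":[0,0,0],"fingers":1},{"dp":[0.009,0,0],"angular":[0,0,0],"fingers":1}]}}

```text
time: 10.15
tool_pos: [507.6, -26.0, 105.8]
tcp_rot: [180.0, 0.1, 101.1]
ft_force: [2.1, -10.6, -2.0]
finger_gap: 0.2
grip_force: 5.0
```

```bash
python3 - <<'E'
from h import *
go(499.2,107.9-35,160,89.6);go(499.2,107.9-35,106,89.6)
E
```

```text
dp [ 0.4926  0.0544 -0.2721] ang [0.0002 0.0008 0.064 ]
dp [ 0.4933  0.0544 -0.0021] ang [0.0002 0.0008 0.064 ]
```

{"fn": "step_arm", "kwargs": {"targets": [{"dp":[-0.1,0,0],"angular":[0,0,0],"fingers":1},{"dp":[-0.15,0,-0.05],"angular":[0,0,0],"fingers":1},{"dp":[-0.15,0,-0.28],"angular":[0,0,0],"fingers":1},{"dp":[-0.1,0,-0.28],"angular":[0,0,0.02],"fingers":1},{"dp":[0.15,0.055,-0.28],"angular":[0,0,0.06],"fingers":1},{"dp":[0.4,0.055,-0.28],"angular":[0,0,0.064],"fingers":1},{"dp":[0.485,0.055,-0.28],"angular":[0,0,0.064],"fingers":1},{"dp":[0.485,0.055,-0.28],"angular":[0,0,0.064],"fingers":1}]}}

```text
time: 11.15
tool_pos: [499.5, 73.2, 162.2]
tcp_rot: [180.0, -0.0, 89.8]
ft_force: [0.2, 0.4, 0.2]
finger_gap: 0.3
grip_force: 0.0
```

```bash
python3 - <<'E'
from h import *
st();go(499.2,107.9-35,106,89.6);go(499.2,107.9-20,106,89.6)
E
```

```text
11.15 [499.5  73.2 162.2] [180.   -0.   89.8] [0.22 0.38 0.22] 0.3
dp [-0.0014 -0.0015  0.2812] ang [ 0.0002 -0.      0.0009]
dp [ 0.0736 -0.0018  0.2812] ang [ 0.0002 -0.      0.0009]
```

{"fn": "step_arm", "kwargs": {"targets": [{"dp":[0,0,0.14],"angular":[0,0,0],"fingers":1},{"dp":[0,0,0.26],"angular":[0,0,0],"fingers":1},{"dp":[0,0,0.28],"angular":[0,0,0],"fingers":1},{"dp":[0.02,0,0.28],"angular":[0,0,0],"fingers":1},{"dp":[0.04,0,0.28],"angular":[0,0,0],"fingers":1},{"dp":[0.06,0,0.28],"angular":[0,0,0],"fingers":1},{"dp":[0.07,0,0.28],"angular":[0,0,0],"fingers":1},{"dp":[0.075,0,0.28],"angular":[0,0,0],"fingers":1}]}}

```text
time: 12.15
tool_pos: [499.5, 88.0, 105.9]
tcp_rot: [180.0, -0.0, 89.7]
ft_force: [-0.1, -0.7, -0.3]
finger_gap: -0.0
grip_force: 0.0
```

{"fn": "step_arm", "kwargs": {"targets": [{"dp":[0.0013,0,0],"angular":[0,0,0],"fingers":1},{"dp":[0.0025,0,0],"angular":[0,0,0],"fingers":1},{"dp":[0.0038,0,0],"angular":[0,0,0],"fingers":1},{"dp":[0.005,0,0],"angular":[0,0,0],"fingers":1},{"dp":[0.006,0,0],"angular":[0,0,0],"fingers":1},{"dp":[0.007,0,0],"angular":[0,0,0],"fingers":1},{"dp":[0.008,0,0],"angular":[0,0,0],"fingers":1},{"dp":[0.009,0,0],"angular":[0,0,0],"fingers":1}]}}

```text
time: 13.15
tool_pos: [499.4, 89.5, 105.7]
tcp_rot: [180.0, -0.0, 89.6]
ft_force: [-0.4, 0.3, -0.4]
finger_gap: 0.1
grip_force: 0.0
```

{"fn": "step_arm", "kwargs": {"targets": [{"dp":[0.0013,0,0],"angular":[0,0,0],"fingers":1},{"dp":[0.0025,0,0],"angular":[0,0,0],"fingers":1},{"dp":[0.0038,0,0],"angular":[0,0,0],"fingers":1},{"dp":[0.005,0,0],"angular":[0,0,0],"fingers":1},{"dp":[0.006,0,0],"angular":[0,0,0],"fingers":1},{"dp":[0.007,0,0],"angular":[0,0,0],"fingers":1},{"dp":[0.008,0,0],"angular":[0,0,0],"fingers":1},{"dp":[0.009,0,0],"angular":[0,0,0],"fingers":1}]}}

```text
time: 14.15
tool_pos: [499.4, 91.3, 105.7]
tcp_rot: [-180.0, 0.0, 89.6]
ft_force: [-0.5, -0.5, -0.4]
finger_gap: -0.1
grip_force: 0.0
```

{"fn": "step_arm", "kwargs": {"targets": [{"dp":[0.0013,0,0],"angular":[0,0,0],"fingers":1},{"dp":[0.0025,0,0],"angular":[0,0,0],"fingers":1},{"dp":[0.0038,0,0],"angular":[0,0,0],"fingers":1},{"dp":[0.005,0,0],"angular":[0,0,0],"fingers":1},{"dp":[0.006,0,0],"angular":[0,0,0],"fingers":1},{"dp":[0.007,0,0],"angular":[0,0,0],"fingers":1},{"dp":[0.008,0,0],"angular":[0,0,0],"fingers":1},{"dp":[0.009,0,0],"angular":[0,0,0],"fingers":1}]}}

```text
time: 15.15
tool_pos: [499.4, 93.2, 105.7]
tcp_rot: [-180.0, -0.0, 89.6]
ft_force: [-0.7, 0.5, -0.2]
finger_gap: 0.2
grip_force: 0.0
```

{"fn": "step_arm", "kwargs": {"targets": [{"dp":[0.0013,0,0],"angular":[0,0,0],"fingers":1},{"dp":[0.0025,0,0],"angular":[0,0,0],"fingers":1},{"dp":[0.0038,0,0],"angular":[0,0,0],"fingers":1},{"dp":[0.005,0,0],"angular":[0,0,0],"fingers":1},{"dp":[0.006,0,0],"angular":[0,0,0],"fingers":1},{"dp":[0.007,0,0],"angular":[0,0,0],"fingers":1},{"dp":[0.008,0,0],"angular":[0,0,0],"fingers":1},{"dp":[0.009,0,0],"angular":[0,0,0],"fingers":1}]}}

```text
time: 16.15
tool_pos: [499.4, 94.9, 105.7]
tcp_rot: [-180.0, -0.0, 89.6]
ft_force: [-0.8, 0.5, 0.5]
finger_gap: 0.2
grip_force: 0.0
```

{"fn": "step_arm", "kwargs": {"targets": [{"dp":[0.0013,0,0],"angular":[0,0,0],"fingers":1},{"dp":[0.0025,0,0],"angular":[0,0,0],"fingers":1},{"dp":[0.0038,0,0],"angular":[0,0,0],"fingers":1},{"dp":[0.005,0,0],"angular":[0,0,0],"fingers":1},{"dp":[0.006,0,0],"angular":[0,0,0],"fingers":1},{"dp":[0.007,0,0],"angular":[0,0,0],"fingers":1},{"dp":[0.008,0,0],"angular":[0,0,0],"fingers":1},{"dp":[0.009,0,0],"angular":[0,0,0],"fingers":1}]}}

```text
time: 17.15
tool_pos: [499.4, 95.5, 105.7]
tcp_rot: [-180.0, 0.1, 89.6]
ft_force: [-0.3, -9.4, 1.2]
finger_gap: -0.1
grip_force: 4.5
```

```bash
python3 - <<'E'
from h import *
c=np.array([549.6,215]);a=np.radians(6.8);e=np.array([np.cos(a),np.sin(a)]);n=np.array([-e[1],e[0]])
p=c-60*e-35*n;print(p);go(*p,160,96.8)
E
```

```text
[494.1662084  173.14196912]
dp [ 0.3875 -0.0291 -0.2723] ang [-0.0001  0.0006 -0.0399]
```

{"fn": "step_arm", "kwargs": {"targets": [{"dp":[0,0,0],"angular":[0,0,0],"fingers":1},{"dp":[-0.14,0,0],"angular":[0,0,0],"fingers":1},{"dp":[-0.15,0,-0.05],"angular":[0,0,0],"fingers":1},{"dp":[-0.15,0,-0.3],"angular":[0,0,0],"fingers":1},{"dp":[-0.05,0,-0.3],"angular":[0,0,-0.04],"fingers":1},{"dp":[0.2,-0.03,-0.3],"angular":[0,0,-0.04],"fingers":1},{"dp":[0.38,-0.03,-0.3],"angular":[0,0,-0.04],"fingers":1},{"dp":[0.38,-0.03,-0.3],"angular":[0,0,-0.04],"fingers":1}]}}

```text
time: 18.15
tool_pos: [493.7, 175.7, 166.4]
tcp_rot: [180.0, -0.1, 97.0]
ft_force: [-0.2, -0.3, 0.2]
finger_gap: -0.4
grip_force: 0.0
```

```bash
python3 - <<'E'
from h import *
c=np.array([549.6,215]);a=np.radians(6.8);e=np.array([np.cos(a),np.sin(a)]);n=np.array([-e[1],e[0]])
st();
for d in (-35,-19):go(*(c-60*e+d*n),106,96.8)
E
```

```text
18.15 [493.7 175.7 166.4] [ 1.8e+02 -1.0e-01  9.7e+01] [-0.15 -0.35  0.18] -0.4
dp [-0.0135  0.0005  0.302 ] ang [ 0.0003 -0.0004  0.0013]
dp [0.0665 0.0008 0.3021] ang [ 0.0003 -0.0004  0.0013]
```

{"fn": "step_arm", "kwargs": {"targets": [{"dp":[-0.01,0,0.14],"angular":[0,0,0],"fingers":1},{"dp":[-0.01,0,0.28],"angular":[0,0,0],"fingers":1},{"dp":[0,0,0.3],"angular":[0,0,0],"fingers":1},{"dp":[0.02,0,0.3],"angular":[0,0,0],"fingers":1},{"dp":[0.04,0,0.3],"angular":[0,0,0],"fingers":1},{"dp":[0.06,0,0.3],"angular":[0,0,0],"fingers":1},{"dp":[0.07,0,0.3],"angular":[0,0,0],"fingers":1},{"dp":[0.075,0,0.3],"angular":[0,0,0],"fingers":1}]}}

```text
time: 19.15
tool_pos: [492.2, 187.9, 105.9]
tcp_rot: [180.0, -0.0, 96.9]
ft_force: [-0.0, -0.2, 0.1]
finger_gap: -0.3
grip_force: 0.0
```

{"fn": "step_arm", "kwargs": {"targets": [{"dp":[0.0013,0,0],"angular":[0,0,0],"fingers":1},{"dp":[0.0025,0,0],"angular":[0,0,0],"fingers":1},{"dp":[0.0038,0,0],"angular":[0,0,0],"fingers":1},{"dp":[0.005,0,0],"angular":[0,0,0],"fingers":1},{"dp":[0.006,0,0],"angular":[0,0,0],"fingers":1},{"dp":[0.007,0,0],"angular":[0,0,0],"fingers":1},{"dp":[0.008,0,0],"angular":[0,0,0],"fingers":1},{"dp":[0.009,0,0],"angular":[0,0,0],"fingers":1}]}}

```text
time: 20.15
tool_pos: [491.9, 189.5, 105.7]
tcp_rot: [180.0, -0.0, 96.8]
ft_force: [0.5, 0.2, -0.2]
finger_gap: 0.3
grip_force: 0.0
```

```bash
python3 - <<'E'
from h import *
c=np.array([549.6,215]);a=np.radians(6.8);e=np.array([np.cos(a),np.sin(a)]);n=np.array([-e[1],e[0]])
d=sense()['tool_pos'][:2]-c;print(d@e,d@n)
E
```

```text
-60.28262372991289 -18.512073615081537
```

{"fn": "step_arm", "kwargs": {"targets": [{"dp":[0.002,0,0],"angular":[0,0,0],"fingers":1},{"dp":[0.004,0,0],"angular":[0,0,0],"fingers":1},{"dp":[0.006,0,0],"angular":[0,0,0],"fingers":1},{"dp":[0.008,0,0],"angular":[0,0,0],"fingers":1},{"dp":[0.009,0,0],"angular":[0,0,0],"fingers":1},{"dp":[0.01,0,0],"angular":[0,0,0],"fingers":1},{"dp":[0.011,0,0],"angular":[0,0,0],"fingers":1},{"dp":[0.012,0,0],"angular":[0,0,0],"fingers":1}]}}

```text
time: 21.15
tool_pos: [491.6, 191.9, 105.7]
tcp_rot: [180.0, -0.0, 96.8]
ft_force: [-0.4, 0.9, 0.3]
finger_gap: -0.3
grip_force: 0.0
```

{"fn": "step_arm", "kwargs": {"targets": [{"dp":[0.0013,0,0],"angular":[0,0,0],"fingers":1},{"dp":[0.0025,0,0],"angular":[0,0,0],"fingers":1},{"dp":[0.0038,0,0],"angular":[0,0,0],"fingers":1},{"dp":[0.005,0,0],"angular":[0,0,0],"fingers":1},{"dp":[0.006,0,0],"angular":[0,0,0],"fingers":1},{"dp":[0.007,0,0],"angular":[0,0,0],"fingers":1},{"dp":[0.008,0,0],"angular":[0,0,0],"fingers":1},{"dp":[0.009,0,0],"angular":[0,0,0],"fingers":1}]}}

```text
time: 22.15
tool_pos: [491.4, 193.6, 105.7]
tcp_rot: [-180.0, -0.0, 96.8]
ft_force: [0.6, -0.0, -0.3]
finger_gap: 0.1
grip_force: 0.0
```

{"fn": "step_arm", "kwargs": {"targets": [{"dp":[0.0013,0,0],"angular":[0,0,0],"fingers":1},{"dp":[0.0025,0,0],"angular":[0,0,0],"fingers":1},{"dp":[0.0038,0,0],"angular":[0,0,0],"fingers":1},{"dp":[0.005,0,0],"angular":[0,0,0],"fingers":1},{"dp":[0.006,0,0],"angular":[0,0,0],"fingers":1},{"dp":[0.007,0,0],"angular":[0,0,0],"fingers":1},{"dp":[0.008,0,0],"angular":[0,0,0],"fingers":1},{"dp":[0.009,0,0],"angular":[0,0,0],"fingers":1}]}}

```text
time: 23.15
tool_pos: [491.2, 195.4, 105.7]
tcp_rot: [-180.0, 0.0, 96.8]
ft_force: [-0.4, -0.7, -0.6]
finger_gap: -0.2
grip_force: 0.4
```

{"fn": "step_arm", "kwargs": {"targets": [{"dp":[0.0013,0,0],"angular":[0,0,0],"fingers":1},{"dp":[0.0025,0,0],"angular":[0,0,0],"fingers":1},{"dp":[0.0038,0,0],"angular":[0,0,0],"fingers":1},{"dp":[0.005,0,0],"angular":[0,0,0],"fingers":1},{"dp":[0.006,0,0],"angular":[0,0,0],"fingers":1},{"dp":[0.006,0,0],"angular":[0,0,0],"fingers":1},{"dp":[0.006,0,0],"angular":[0,0,0],"fingers":1},{"dp":[0.006,0,0],"angular":[0,0,0],"fingers":1}]}}

```text
time: 24.15
tool_pos: [491.0, 196.6, 105.7]
tcp_rot: [-180.0, 0.0, 96.8]
ft_force: [-2.1, -3.7, 0.5]
finger_gap: -0.4
grip_force: 1.5
```

{"fn": "step_arm", "kwargs": {"targets": [{"dp":[0.008,0,0],"angular":[0,0,0],"fingers":1},{"dp":[0.018,0,0],"angular":[0,0,0],"fingers":1},{"dp":[0.03,0,0],"angular":[0,0,0],"fingers":1},{"dp":[0.042,0,0],"angular":[0,0,0],"fingers":1},{"dp":[0.054,0,0],"angular":[0,0,0],"fingers":1},{"dp":[0.066,0,0],"angular":[0,0,0],"fingers":1},{"dp":[0.077,0,0],"angular":[0,0,0],"fingers":1},{"dp":[0.083,0,0],"angular":[0,0,0],"fingers":1}]}}

```text
time: 25.15
tool_pos: [489.5, 213.2, 105.7]
tcp_rot: [180.0, 0.0, 96.8]
ft_force: [1.0, -3.3, -2.5]
finger_gap: -0.1
grip_force: 1.7
```

{"fn": "step_arm", "kwargs": {"targets": [{"dp":[-0.1,0,0],"angular":[0,0,0],"fingers":1},{"dp":[-0.12,0,-0.1],"angular":[0,0,0],"fingers":1},{"dp":[-0.15,0,-0.4],"angular":[0,0,0],"fingers":1},{"dp":[-0.3,0,-0.5],"angular":[0,0,0.05],"fingers":1},{"dp":[-0.6,0,-0.5],"angular":[0,0,0.1],"fingers":1},{"dp":[-0.9,0,-0.5],"angular":[0,0,0.15],"fingers":0.6},{"dp":[-1,0,-0.5],"angular":[0,0,0.2],"fingers":0.3},{"dp":[-1,0,-0.5],"angular":[0,0,0.25],"fingers":0.3}]}}

```text
time: 26.15
tool_pos: [513.0, 11.7, 206.0]
tcp_rot: [180.0, -0.0, 51.3]
ft_force: [-0.2, 0.6, 0.1]
finger_gap: 54.8
grip_force: 0.0
```

```bash
python3 - <<'E'
from h import *
st();go(494,-337,150,7)
E
```

```text
26.15 [513.   11.7 206. ] [180.   -0.   51.3] [-0.22  0.64  0.13] 54.8
dp [-1.4209  1.0145  0.2801] ang [ 1.000e-04 -2.000e-04  2.464e-01]
```

{"fn": "step_arm", "kwargs": {"targets": [{"dp":[-1,0.71,0],"angular":[0,0,0.24],"fingers":0.3},{"dp":[-1,0.71,0],"angular":[0,0,0.24],"fingers":0.3},{"dp":[-1,0.71,0],"angular":[0,0,0.24],"fingers":0.3},{"dp":[-1,0.71,0],"angular":[0,0,0.24],"fingers":0.3},{"dp":[-1,0.71,0],"angular":[0,0,0.24],"fingers":0.3},{"dp":[-1,0.71,0],"angular":[0,0,0.24],"fingers":0.3},{"dp":[-1,0.71,0.2],"angular":[0,0,0.24],"fingers":0.3},{"dp":[-1,0.71,0.4],"angular":[0,0,0.24],"fingers":0.3}]}}

```text
time: 27.15
tool_pos: [501.7, -229.5, 125.7]
tcp_rot: [179.9, -0.1, 8.8]
ft_force: [1.4, -0.4, -0.4]
finger_gap: 59.7
grip_force: 0.0
```

```bash
python3 - <<'E'
from h import *
st();go(494,-337,80,7)
im=snapshot('top')[150:220,250:350]
cv2.imwrite('pics/t3.png',cv2.resize(im,None,fx=6,fy=6,interpolation=cv2.INTER_CUBIC))
E
```

```text
27.15 [ 501.7 -229.5  125.7] [ 1.799e+02 -1.000e-01  8.800e+00] [ 1.37 -0.43 -0.44] 59.7
dp [-0.1209  0.5252  0.2285] ang [ 0.0003 -0.0006  0.0101]
```

View pics/t3.png

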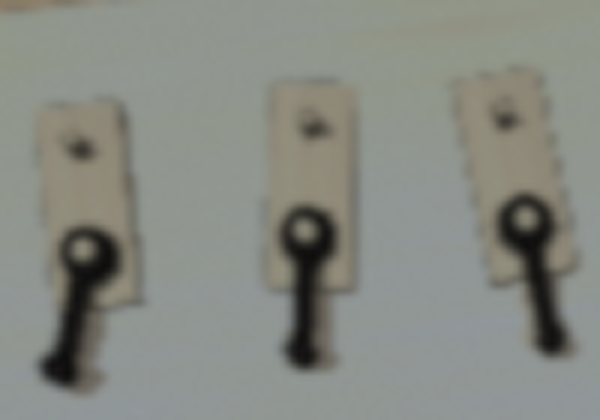

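{"fn": "step_arm", "kwargs": {"targets": [{"dp":[-0.12,0.52,0.1],"angular":[0,0,0.01],"fingers":0.3},{"dp":[-0.12,0.52,0.23],"angular":[0,0,0.01],"fingers":0.3},{"dp":[-0.12,0.52,0.23],"angular":[0,0,0.01],"fingers":0.3},{"dp":[-0.12,0.52,0.23],"angular":[0,0,0.01],"fingers":0.3},{"dp":[-0.12,0.52,0.23],"angular":[0,0,0.01],"fingers":0.3},{"dp":[-0.12,0.52,0.23],"angular":[0,0,0.01],"fingers":0.3},{"dp":[-0.12,0.52,0.23],"angular":[0,0,0.01],"fingers":0.3},{"dp":[-0.12,0.52,0.23],"angular":[0,0,0.01],"fingers":0.3}]}}

```text
time: 28.2
tool_pos: [493.0, -336.7, 80.0]
tcp_rot: [180.0, -0.0, 6.9]
ft_force: [-0.6, 0.4, -0.7]
finger_gap: 59.8
grip_force: 0.0
```

```bash
python3 - <<'E'
from h import *
st();go(494,-337,3,7)
u=proj('side',[604.2,221.5,119]);print(u,proj('side',[604.2,221.5,87]))
t=snapshot('top');s=snapshot('side')
for c in('top','side'):print(c,[(np.round(r['at'],1).tolist(),round(r['conf'],2)) for r in pinpoint(c,'clamp_a_pin')])
a=s[130:205,240:360]
b=t[160:185,250:275]
g=np.zeros((590,800,3),np.uint8);g[:450,:720]=cv2.resize(a,None,fx=6,fy=6,interpolation=cv2.INTER_CUBIC)
g[350:590,560:800]=cv2.resize(b,(240,240),interpolation=cv2.INTER_CUBIC)
cv2.imwrite('pics/s4.png',g)
E
```

```text
28.2 [ 493.  -336.7   80. ] [180.   -0.    6.9] [-0.55  0.38 -0.7 ] 59.8
dp [0.0046 0.0019 0.3848] ang [ 0.0001 -0.0001 -0.0008]
[312.64459952 160.12818132] [312.70641834 169.12505412]
top [([298.9, 165.6], 0.71)]
side [([334.1, 172.4], 0.85)]
```

View pics/s4.png

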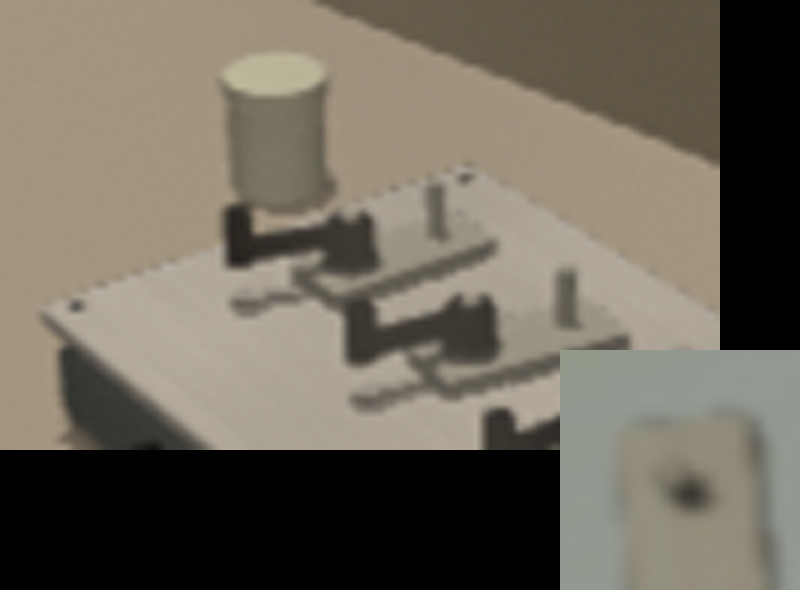

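{"fn": "step_arm", "kwargs": {"newtons": 30, "targets": [{"dp":[0.005,0,0.2],"angular":[0,0,0],"fingers":0.3},{"dp":[0.005,0,0.34],"angular":[0,0,0],"fingers":0.3},{"dp":[0.005,0,0.385],"angular":[0,0,0],"fingers":0.3},{"dp":[0.005,0,0.385],"angular":[0,0,0],"fingers":0.3},{"dp":[0.005,0,0.385],"angular":[0,0,0],"fingers":1},{"dp":[0.005,0,0.385],"angular":[0,0,0],"fingers":1},{"dp":[0.005,0,0.385],"angular":[0,0,0],"fingers":1},{"dp":[0.005,0,0.385],"angular":[0,0,0],"fingers":1}]}}

```text
time: 29.4
tool_pos: [494.9, -337.7, 4.6]
tcp_rot: [179.9, -0.1, 6.8]
ft_force: [-0.7, 1.4, 6.6]
finger_gap: 35.5
grip_force: 29.9
```

```bash
python3 - <<'E'
from h import *
st();print('pred top',proj('top',[604.2,221.5,119]),proj('top',[604.2,221.5,87]))
print(tri(['top','side'],[(261.3,172.3),(312.4,160.8)]))
E
```

```text
29.4 [ 494.9 -337.7    4.6] [ 1.799e+02 -1.000e-01  6.800e+00] [-0.73  1.38  6.62] 35.5
pred top [262.69687143 173.47276501] [264.38367571 175.51135892]
[607.74801693 227.14912485 113.45482957]
```

```bash
python3 - <<'E'
from h import *
go(604.2,221.5,205,6.8)
E
```

```text
dp [ 0.8773 -2.7089 -1.0056] ang [ 0.0007 -0.0006  0.0002]
```

{"fn": "step_arm", "kwargs": {"targets": [{"dp":[0,0,-0.2],"angular":[0,0,0],"fingers":1},{"dp":[0,0,-0.45],"angular":[0,0,0],"fingers":1},{"dp":[0.05,-0.1,-0.7],"angular":[0,0,0],"fingers":1},{"dp":[0.1,-0.3,-0.9],"angular":[0,0,0],"fingers":1},{"dp":[0.2,-0.5,-1],"angular":[0,0,0],"fingers":1},{"dp":[0.25,-0.7,-1],"angular":[0,0,0],"fingers":1},{"dp":[0.32,-0.9,-1],"angular":[0,0,0],"fingers":1},{"dp":[0.35,-1,-1],"angular":[0,0,0],"fingers":1}]}}

```text
time: 30.4
tool_pos: [540.0, -128.0, 203.4]
tcp_rot: [180.0, -0.1, 6.9]
ft_force: [-0.7, -0.5, -0.1]
finger_gap: 35.8
grip_force: 30.2
```

{"fn": "step_arm", "kwargs": {"targets": [{"dp":[0.05,-0.2,0],"angular":[0,0,0],"fingers":1},{"dp":[0.1,-0.4,0],"angular":[0,0,0],"fingers":1},{"dp":[0.2,-0.6,0],"angular":[0,0,0],"fingers":1},{"dp":[0.25,-0.8,0],"angular":[0,0,0],"fingers":1},{"dp":[0.35,-1,0],"angular":[0,0,0],"fingers":1},{"dp":[0.35,-1,0],"angular":[0,0,0],"fingers":1},{"dp":[0.35,-1,0],"angular":[0,0,0],"fingers":1},{"dp":[0.35,-1,0],"angular":[0,0,0],"fingers":1}]}}

```text
time: 31.4
tool_pos: [585.2, 75.8, 202.8]
tcp_rot: [180.0, 0.0, 6.8]
ft_force: [-0.1, 0.2, 0.0]
finger_gap: 35.4
grip_force: 30.3
```

```bash
python3 - <<'E'
from h import *
st();go(604.2,221.5,205,6.8);go(604.2,221.5,145,6.8)
E
```

```text
31.4 [585.2  75.8 202.8] [180.    0.    6.8] [-0.06  0.15  0.05] 35.4
dp [ 0.1803 -0.7121 -0.0115] ang [ 0.0001  0.     -0.0002]
dp [ 0.1803 -0.7122  0.2885] ang [ 0.0001  0.     -0.0002]
```

{"fn": "step_arm", "kwargs": {"targets": [{"dp":[0.05,-0.2,0],"angular":[0,0,0],"fingers":1},{"dp":[0.1,-0.4,0],"angular":[0,0,0],"fingers":1},{"dp":[0.15,-0.6,0],"angular":[0,0,0],"fingers":1},{"dp":[0.18,-0.71,0.05],"angular":[0,0,0],"fingers":1},{"dp":[0.18,-0.71,0.2],"angular":[0,0,0],"fingers":1},{"dp":[0.18,-0.71,0.29],"angular":[0,0,0],"fingers":1},{"dp":[0.18,-0.71,0.29],"angular":[0,0,0],"fingers":1},{"dp":[0.18,-0.71,0.29],"angular":[0,0,0],"fingers":1}]}}

```text
time: 32.4
tool_pos: [604.6, 221.7, 145.6]
tcp_rot: [-180.0, -0.1, 6.8]
ft_force: [0.5, 0.8, 0.9]
finger_gap: 35.5
grip_force: 30.3
```

```bash
python3 - <<'E'
from h import *
st();p=sense()['tool_pos']
t=snapshot('top');s=snapshot('side')
print('ring bottom/top side',proj('side',p-[0,0,4.6]),proj('side',p+[0,0,17.4]),'top',proj('top',p+[0,0,17.4]))
g=np.zeros((590,800,3),np.uint8);g[:450,:500]=cv2.resize(s[130:175,290:340],None,fx=10,fy=10,interpolation=cv2.INTER_CUBIC)
g[:300,500:]=cv2.resize(t[155:195,245:285],(300,300),interpolation=cv2.INTER_CUBIC)
cv2.imwrite('pics/s5.png',g)
E
```

```text
32.4 [604.6 221.7 145.6] [-1.8e+02 -1.0e-01  6.8e+00] [0.47 0.79 0.85] 35.5
ring bottom/top side [312.68987753 153.76666625] [312.64769827 147.36419832] top [260.1579593  170.34460016]
```

View pics/s5.png

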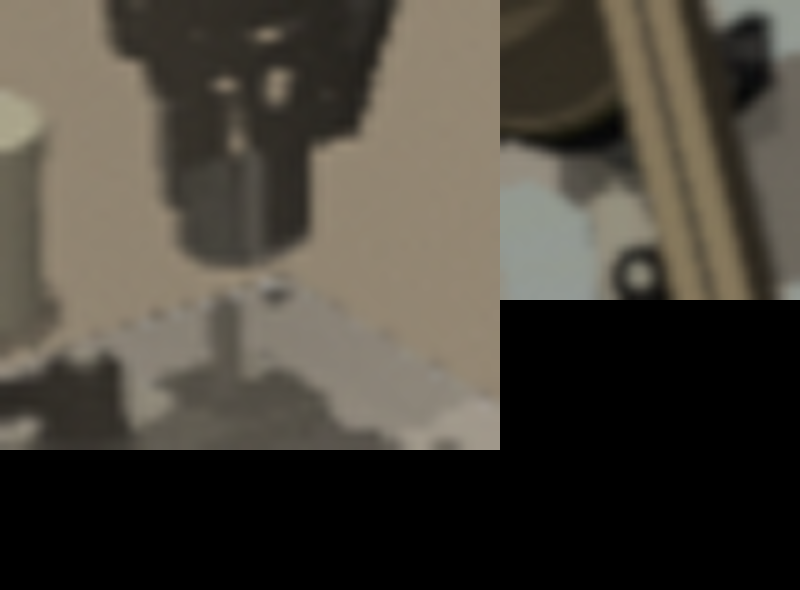

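```bash
python3 - <<'E'
from h import *
s=snapshot('side').astype(int).sum(2)//3
print(K('side')[2].round(2).tolist())
print('cols',list(range(302,326)))
for r in range(144,168): print(r,s[r,302:326])
t=cv2.imread('pics/top0.png').astype(int).sum(2)//3
print('top cols 254..272')
for r in range(166,184): print(r,t[r,254:273])
E
```

```text
[[0.86, -0.5, 0.01], [-0.26, -0.47, -0.84], [0.43, 0.73, -0.54]]
cols [302, 303, 304, 305, 306, 307, 308, 309, 310, 311, 312, 313, 314, 315, 316, 317, 318, 319, 320, 321, 322, 323, 324, 325]
144 [130 131 130 108  77  56  48  48  47  47  59  89  75  52  44  44  43  42
  45  74  90 118 129 130]
145 [130 130 129 108  78  56  48  49  49  48  56  72  74  69  54  43  42  41
  51 111 130 133 132 132]
146 [130 130 129 109  78  55  50  52  57  61  61  59  69  76  58  45  43  41
  52 114 132 132 132 131]
147 [130 130 131 120  87  58  58  63  63  64  64  58  67  76  59  46  43  41
  52 113 131 131 130 131]
148 [130 130 131 121  88  59  58  63  62  63  65  59  68  76  59  45  44  43
  51 113 131 131 131 131]
149 [130 129 131 122  90  59  60  64  63  62  62  61  69  76  58  46  42  43
  52 113 132 131 130 131]
150 [130 130 131 129 104  71  61  64  66  66  65  63  71  76  58  45  43  42
  50 113 131 131 131 131]
151 [130 129 130 132 129 105  75  64  66  66  67  62  70  76  59  46  44  43
  52 114 131 132 130 132]
152 [130 129 130 130 130 107  75  64  65  67  66  62  71  76  58  46  43  41
  56 114
[... 2374 characters left out ...]
67  91 115 127 130 127 115 115
 135]
176 [142 134 127 132 133 133 130 119 100  87  91 108 124 130 131 128 115 114
 135]
177 [142 135 129 132 134 134 133 131 125 122 123 127 131 131 132 128 116 114
 136]
178 [142 140 136 134 133 134 133 133 132 131 132 133 132 132 131 128 115 112
 133]
179 [143 142 138 133 133 133 134 133 132 131 132 133 132 131 131 128 114 102
 122]
180 [143 142 138 133 132 134 134 134 132 132 133 133 132 132 132 128 114 101
 118]
181 [143 142 135 131 131 134 134 133 133 132 133 133 133 132 131 129 117 102
 116]
182 [142 141 134 128 131 134 134 134 133 132 133 133 133 132 131 129 121 107
 116]
183 [142 141 134 127 131 134 135 134 132 133 133 133 133 132 132 132 126 114
 116]
```

{"fn": "step_arm", "kwargs": {"targets": [{"dp":[-0.0075,-0.018,0],"angular":[0,0,0],"fingers":1},{"dp":[-0.0075,-0.018,0.03],"angular":[0,0,0],"fingers":1},{"dp":[-0.0075,-0.018,0.07],"angular":[0,0,0],"fingers":1},{"dp":[-0.0075,-0.018,0.09],"angular":[0,0,0],"fingers":1},{"dp":[-0.0075,-0.018,0.1],"angular":[0,0,0],"fingers":1},{"dp":[-0.0075,-0.018,0.11],"angular":[0,0,0],"fingers":1},{"dp":[-0.0075,-0.018,0.12],"angular":[0,0,0],"fingers":1},{"dp":[-0.0075,-0.018,0.13],"angular":[0,0,0],"fingers":1}]}}

```text
time: 33.55
tool_pos: [602.3, 225.7, 118.8]
tcp_rot: [-180.0, -0.0, 6.8]
ft_force: [-0.1, 0.3, -0.9]
finger_gap: 35.7
grip_force: 30.3
```

{"fn": "step_arm", "kwargs": {"targets": [{"dp":[0,0,0.01],"angular":[0,0,0],"fingers":1},{"dp":[0,0,0.02],"angular":[0,0,0],"fingers":1},{"dp":[0,0,0.03],"angular":[0,0,0],"fingers":1},{"dp":[0,0,0.04],"angular":[0,0,0],"fingers":1},{"dp":[0,0,0.05],"angular":[0,0,0],"fingers":1},{"dp":[0,0,0.06],"angular":[0,0,0],"fingers":1},{"dp":[0,0,0.07],"angular":[0,0,0],"fingers":1},{"dp":[0,0,0.08],"angular":[0,0,0],"fingers":1}]}}

```text
time: 34.55
tool_pos: [602.2, 225.7, 102.6]
tcp_rot: [-180.0, -0.0, 6.8]
ft_force: [0.6, 1.0, -0.3]
finger_gap: 35.4
grip_force: 30.3
```

```bash
python3 - <<'E'
from h import *
st()
s=snapshot('side')
cv2.imwrite('pics/s6.png',cv2.resize(s[130:190,285:345],None,fx=9,fy=9,interpolation=cv2.INTER_CUBIC))
E
```

```text
34.55 [602.2 225.7 102.6] [-180.    -0.     6.8] [ 0.62  1.03 -0.28] 35.4
```

View pics/s6.png

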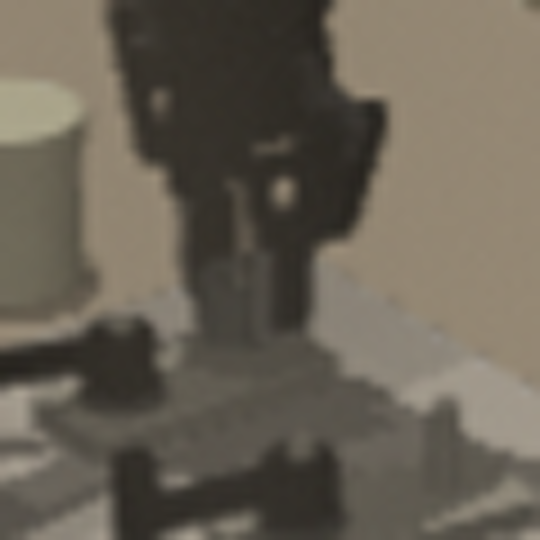

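{"fn": "step_arm", "kwargs": {"targets": [{"dp":[0,0,0.01],"angular":[0,0,0],"fingers":1},{"dp":[0,0,0.02],"angular":[0,0,0],"fingers":1},{"dp":[0,0,0.03],"angular":[0,0,0],"fingers":1},{"dp":[0,0,0.035],"angular":[0,0,0],"fingers":1},{"dp":[0,0,0.04],"angular":[0,0,0],"fingers":1},{"dp":[0,0,0.045],"angular":[0,0,0],"fingers":1},{"dp":[0,0,0.05],"angular":[0,0,0],"fingers":1},{"dp":[0,0,0.05],"angular":[0,0,0],"fingers":1}]}}

```text
time: 35.6
tool_pos: [602.1, 225.7, 92.6]
tcp_rot: [180.0, 0.0, 6.8]
ft_force: [-0.4, 0.4, 0.3]
finger_gap: 35.8
grip_force: 30.3
```

{"fn": "step_arm", "kwargs": {"targets": [{"dp":[0,0,0.004],"angular":[0,0,0],"fingers":1},{"dp":[0,0,0.007],"angular":[0,0,0],"fingers":1},{"dp":[0,0,0.007],"angular":[0,0,0],"fingers":0.5},{"dp":[0,0,0.007],"angular":[0,0,0],"fingers":0.4},{"dp":[0,0,0.007],"angular":[0,0,0],"fingers":0.35},{"dp":[0,0,0.007],"angular":[0,0,0],"fingers":0.35},{"dp":[0,0,0.007],"angular":[0,0,0],"fingers":0.35},{"dp":[0,0,0],"angular":[0,0,0],"fingers":0.35}]}}

```text
time: 36.6
tool_pos: [602.1, 225.7, 92.6]
tcp_rot: [180.0, 0.0, 6.8]
ft_force: [0.8, 0.3, 0.6]
finger_gap: 55.6
grip_force: 0.0
```

{"fn": "step_arm", "kwargs": {"targets": [{"dp":[0,0,-0.05],"angular":[0,0,0],"fingers":0.35},{"dp":[0,0,-0.15],"angular":[0,0,0],"fingers":0.35},{"dp":[0,0,-0.3],"angular":[0,0,0],"fingers":0.35},{"dp":[0,0,-0.5],"angular":[0,0,0],"fingers":0.35},{"dp":[0,0.3,-0.6],"angular":[0,0,0],"fingers":0.35},{"dp":[-0.2,0.6,-0.6],"angular":[0,0,0],"fingers":0.35},{"dp":[-0.3,0.9,-0.6],"angular":[0,0,0],"fingers":0.35},{"dp":[-0.3,1,-0.6],"angular":[0,0,0],"fingers":0.35}]}}

```text
time: 37.6
tool_pos: [566.0, 17.3, 215.1]
tcp_rot: [179.9, -0.1, 6.7]
ft_force: [1.0, 1.2, 0.2]
finger_gap: 55.4
grip_force: 0.0
```

{"fn": "step_arm", "kwargs": {"targets": [{"dp":[-0.1,0.3,0],"angular":[0,0,0],"fingers":0.35},{"dp":[-0.2,0.6,0],"angular":[0,0,0],"fingers":0.35},{"dp":[-0.3,0.9,0],"angular":[0,0,0],"fingers":0.35},{"dp":[-0.3,1,0],"angular":[0,0,0],"fingers":0.35},{"dp":[-0.3,1,0],"angular":[0,0,0],"fingers":0.35},{"dp":[-0.3,1,0],"angular":[0,0,0],"fingers":0.35},{"dp":[-0.3,1,0],"angular":[0,0,0],"fingers":0.35},{"dp":[-0.3,1,0],"angular":[0,0,0],"fingers":0.35}]}}

```text
time: 38.6
tool_pos: [530.9, -184.6, 212.7]
tcp_rot: [-180.0, -0.0, 6.9]
ft_force: [0.1, -0.1, 0.7]
finger_gap: 55.7
grip_force: 0.0
```

```bash
python3 - <<'E'
from h import *
st()
t=snapshot('top');s=snapshot('side')
g=np.zeros((560,800,3),np.uint8);g[:400,:480]=cv2.resize(s[140:190,285:345],None,fx=8,fy=8,interpolation=cv2.INTER_CUBIC)
g[:400,480:]=cv2.resize(t[160:220,245:293],(320,400),interpolation=cv2.INTER_CUBIC)
cv2.imwrite('pics/f7.png',g)
E
```

```text
38.6 [ 530.9 -184.6  212.7] [-180.    -0.     6.9] [ 0.07 -0.13  0.69] 55.7
```

View pics/f7.png

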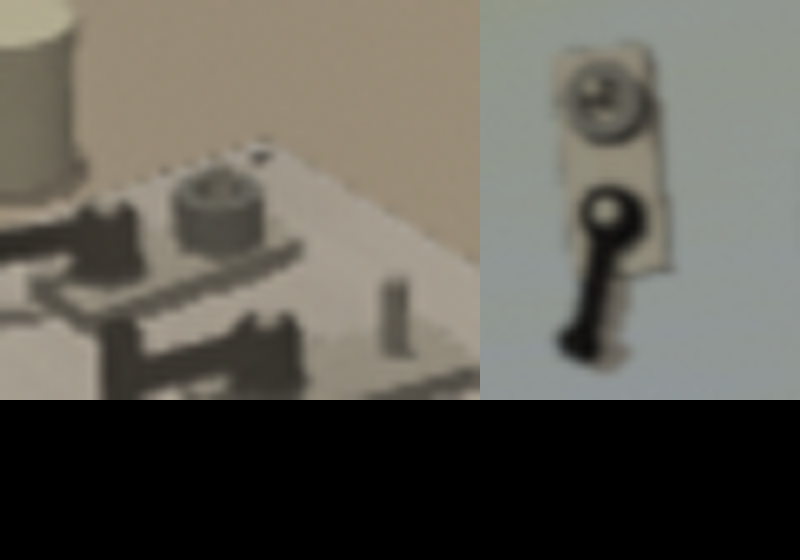

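The picture shows the ring lying flat on the left clamp's foot, around its pin (side view about (312, 166)). Its lever is turned about 17° clockwise and the gripper is clear.

```bash
python3 -c "
from bench import hand_in
print(hand_in())"
```

```text
the job is handed in; nothing more can be done
None
```

I handed the job in; no verdict came back. The right and middle levers stood firm at about 10 N. The left one slipped at about 4 N and was turned about 17°. The final pictures show the grey ring released, lying flat around the left clamp's pin.

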